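# Fold down the bit panel and shut the tool case

### The arm

A 6-joint arm with a two-finger parallel gripper is mounted at the origin on the work surface. World frame = base frame: x ahead of the robot, y to its left, z up, the work surface at z = 0. Lengths are in m, angles in rad, forces in N, time in s.
With the tool pointing down it reaches from about 0.3 to 0.75 m from the base axis. Payload 8.5 kg.
Tool frame: the origin (TCP) lies at the very end of the fingers, on their centre line; the grasp point (between the pads) lies 19 mm behind it; z points along the fingers, y is the line along which they close (so a half turn about z gives the same grasp; the last joint's range is limited). The gripper opens to 85 mm and grips with 20 to 120 N. Pads are 22 mm wide; open, the fingers measure 114 mm over their backs; the gripper's body (76 mm by 85 mm) begins 54 mm behind the grasp point. The pads swing forward as they close: fully open they stand 13 mm farther back than shut.
Start: joints at [-1.484, 0.381, 1.297, -0, 1.464, -0.215], TCP at [0.163, -0.525, 0.231] pointing down, gripper open.
Joint ranges: [-3.11, 3.11], [-0.89, 2.33], [0.22, 2.48], [-1.42, 4.56], [0.17, 2.85], [-2.88, 2.88]. Speed limits (rad/s): [2.39, 2.39, 3.14, 3.14, 3.14, 3.14].

### API

Orientations are given as [roll, pitch, yaw] about the fixed x, y, z axes, in that order (R = Rz(yaw) Ry(pitch) Rx(roll)).
In Python, from rig import manip gives the robot as it stands.
- The arm moves only by the tool step_arm, never from a script. Its argument "motion" is a list of rows, each an object of numbers: "wx", "wy", "wz": the turn, a rotation vector about the world's x, y, z in rad; "x", "y", "z": the shift along the world's x, y, z in cm; "gripper": the finger opening in cm, from 0 to 8.54. A call has 1 to 12 rows; each row shifts and turns the commanded pose from where the row before left it; what a row does not reach is not made up. A row lasts 1/12 s, in which the tool goes at most 41.7 mm and 7.16 degrees, less where a joint would pass 70% of its speed; a pose out of reach is approached as far as the arm can. A call is refused whole if a number of a shift passes 4.17 or a number of a turn 0.125, either way. A call with a gripper value outside its range is refused whole. The fingers move at their own pace and stop on an object; "force" is the grip in N (left out, the last holds). Time passes only in rows, so rows that do not move let the fingers close. It gives the time, the measured TCP pose, the force, the opening and the grip force at its end, in the units of the state.
- manip.get_obs(): the state, without advancing time (a new reading comes with each control period).
- manip.read_camera(name): name is "scene" or "top" or "wrist"; returns a dict with "frame" (400x640x3 uint8, red, green, blue), "camera_matrix" (3x3 intrinsics, pixels), "D" ([k1, k2, p1, p2, k3] as OpenCV has them; the pictures are not rectified), "R" (3x3) and "t" (3): a world point X has camera coordinates R X + t; the wrist camera has in their place "mount" (4x4, takes a point from camera to tool coordinates, whose origin is the TCP and whose axes are the flange's). Camera axes: x right, y down, z forward; pixel columns grow to the right and rows downward; lengths in m; the calibration is good to about 2 mm. A picture is of the moment at which its call begins: read the wrist's pose just before it. There is no depth.
- manip.finish_job(): hands the job in; it is judged then, once.
The state is a dict: "clock": time; "joint_positions": joint angles; "dq": joint speeds; "effort": joint torques, N m; "tcp_pos": TCP position; "tcp_rot": TCP orientation; "ft_force": force on the tool from outside, world axes, zero at the start; "ft_torque": the same for the moment, N m; "grip_width": opening from 0.0 (shut) to 1.0 (fully open); "gripper_force": force on a finger pad.
Only numpy, scipy, OpenCV 4.12 (cv2) and the standard library are available. Lean on these libraries where they do the work, as an engineer would, in place of code of your own. Each camera call takes 0.05 s, during which the arm holds its last target. There are 200 camera calls.

### The job

The grey tool case on the bench is open, and the hinged aluminium bit panel inside it is standing up in the way of the lid. Using only the fingertips or the outside of the fingers, push the panel over until it lies flat inside the case, and only then swing the lid over it and press it fully shut, without slamming it. Do not pinch the panel or the lid or reach against the inner side of either, and leave all the things in and around the case where they are.

Things in the scene. Friction and masses are not known exactly. Their poses are not given: they have to be found in the camera images.
- case: Grey sheet-steel tool case, fixed on the bench. All sizes here are in mm. Outside 280 (its x) by 190 (its y) by 75 high without the lid; walls 5. Origin: centre of its underside, on the bench; z up. The +y side carries the lid hinge; the -y side is the front, with catches and a black carrying handle that sticks out 28, 30 to 50 above the bench. Inner floor 5 up.
- lid (a joint): Angle of the case's lid, rad: 0 shut, about 1.57 upright, at most 1.95 (leaning outward); starts at 1.6 to 1.9. The lid is a shallow grey steel tray 280 wide, 190 from hinge to free edge, 25 deep; about 0.45 kg, on a stiff friction hinge (0.6 N m): it stays at any angle, does not fall shut and must be pushed to its stop at 0.
- lid_edge (a point): Middle of the lid's free edge, on the outer face (25 out from the hinge plane, 190 from the hinge). Its frame is the lid's: -y runs from hinge to free edge, z is the outward normal of the outer face (up when shut).
- lid_hinge (a point): Middle of the lid's hinge line, which runs along the case's x, 95 from the case's centre to +y, 75 above the bench; frame as lid_edge. The lid's flat outer face lies 25 out from the hinge line, so the shut case is 100 high.
- panel (a joint): Angle of the inner panel, rad: 0 folded flat into the case, about 1.57 upright, at most 1.75; starts at 1.35 to 1.7. A flat aluminium sheet 230 wide, 115 from hinge to free edge, bits clipped to its inner face; 0.15 kg on a friction hinge (0.16 N m): it stays at any angle and must be pushed to its stop at 0. Standing, it blocks the lid.
- panel_edge (a point): Middle of the panel's free edge, on the outer face. Its frame is the panel's: +y runs from hinge to free edge, z is the normal of the outer face (up when flat).
- panel_hinge (a point): Middle of the panel's hinge line, which runs along the case's x, 80 from the case's centre to -y, 58 above the bench; frame as panel_edge. The outer face (to the case's front when upright, up when flat) lies 4 out from the hinge line. Folded, the panel lies towards the lid's hinge, 13 below the rim.
- socket: Bystander: a steel socket standing in the case near its lid-hinge side, 28 dia x 36 high. Origin: centre of its underside.
- pad: Bystander: a small wooden sanding block lying in the case near its lid-hinge side, 70 x 30 x 25 high. Origin: centre of its underside.
- glue: Bystander: a white plastic glue bottle, 48 dia x 130 high, standing beside the case. Origin: centre of its underside.
- spray: Bystander: an aluminium spray can, 54 dia x 150 high, standing beside the case. Origin: centre of its underside.
- driver: Bystander: a screwdriver lying on the bench on the catch side of the case. Origin: centre of its underside.
- mug: Bystander: a white mug, 76 dia x 90 high, standing on the lid-hinge side of the case. Origin: centre of its underside.
- screws: Bystander: a cardboard box of screws, 90 x 60 x 50 high, on the lid-hinge side of the case. Origin: centre of its underside.

How it is judged:
On the way, in this order (a step that is already met when the one before it is completed fails the run):
1. the panel is folded flat (within 0.08 rad) while the lid is still open (over 1.0 rad) (value of joint panel below 0.08 rad and value of joint lid above 1 rad), for 0.2 s.
2. the lid is fully shut (within 0.05 rad) over the flat panel (value of joint lid below 0.05 rad and value of joint panel below 0.08 rad), for 0.2 s.
At the end, for the whole second after the job is handed in: The panel lies flat in the case (within 0.08 rad) and the lid is shut (within 0.05 rad, under 10 mm at its edge), both at rest, and every loose thing is within 30 mm of where it stood (all of step 2 and velocity of joint lid between -0.05 and 0.05 rad/s and velocity of joint panel between -0.05 and 0.05 rad/s and distance of each of socket, pad, glue, spray, driver, mug, screws from where it was at the start of the episode below 0.03 m); the robot touches nothing.
It fails at once if a thing in or around the case is lifted, carried or pushed away (over 30 mm) (distance of any of socket, pad, glue, spray, driver, mug, screws from where it was at the start of the episode above 0.03 m).
It fails at once if the lid is pinched or touched on its inner side (over 1 N) (contact force between the fingers and lid_c4 above 1 N).
It fails at once if the panel is pinched or touched on its inner side (over 1 N) (contact force between the fingers and panel_c1 above 1 N).
It fails at once if the lid is slammed (faster than 3.5 rad/s in the last 0.25 rad) (value of joint lid below 0.25 rad and velocity of joint lid below -3.5 rad/s).
It also fails if it takes over 48 s, if anything falls off the work surface, if the arm or the gripper's body presses on something with over 40 N, if the wrist force passes 120 N, or if a joint passes its speed limit or range.

## Working session

There is one attempt and no reset: what is moved stays moved. The work goes in short steps, Python scripts to look and compute and a tool call to move; the robot and the scene stay as the last step left them, time stands still between calls to the robot, and variables do not carry over. Pictures are saved under pics/ and viewed, at most 10 in all, crops included, and the job is handed in when it is done.

Besides the shell and the picture viewer there is one more tool, called after "Emit:" in YAML: its name, and indented under it one key for each argument. step_arm: Moves the arm, as the interface text tells. Its arguments: {"type":"object","properties":{"motion":{"type":"array","items":{"type":"object","properties":{"wx":{"type":"number"},"wy":{"type":"number"},"wz":{"type":"number"},"x":{"type":"number"},"y":{"type":"number"},"z":{"type":"number"},"gripper":{"type":"number"}}}},"force":{"type":"number"}},"required":["motion"]}

```bash
mkdir -p pics; cat > h.py <<'E'
import numpy as np, cv2
from rig import manip
def cam(n):
    c=manip.read_camera(n); return c
def save(c,p): cv2.imwrite(p,c["frame"][:,:,::-1])
def ray(c,uv):
    p=cv2.undistortPoints(np.array([[uv]],float),np.array(c["camera_matrix"]),np.array(c["D"]))[0,0]
    R=np.array(c["R"]);t=np.array(c["t"]); d=R.T@np.array([p[0],p[1],1]); return -R.T@t,d
def onz(c,uv,z):
    o,d=ray(c,uv); return o+d*(z-o[2])/d[2]
def proj(c,P):
    return cv2.projectPoints(np.array(P,float).reshape(-1,3),cv2.Rodrigues(np.array(c["R"]))[0],np.array(c["t"],float),np.array(c["camera_matrix"]),np.array(c["D"]))[0][:,0]
E
python3 - <<'E'
from h import *
import pickle
d={}
for n in("scene","top"):
    c=cam(n);save(c,f"pics/{n}0.png");d[n]=c;print(n,-np.array(c["R"]).T@c["t"])
pickle.dump(d,open("c0.pkl","wb"))
o=manip.get_obs();print(o["tcp_pos"],o["tcp_rot"],o["clock"])
E
```

```text
scene [ 1.21116601 -0.65011857  0.73907502]
top [ 0.45702119 -0.04106906  0.91883037]
[ 0.16345975 -0.52488645  0.2307814 ] [-3.14034488e+00 -2.85565129e-04  3.01783999e-01] 0.1
```

View pics/scene0.png

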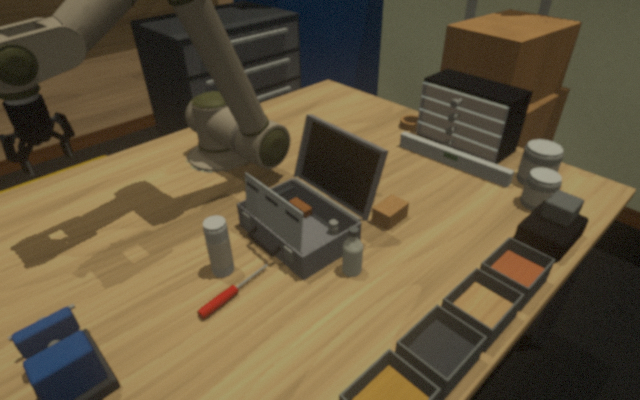

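View pics/top0.png

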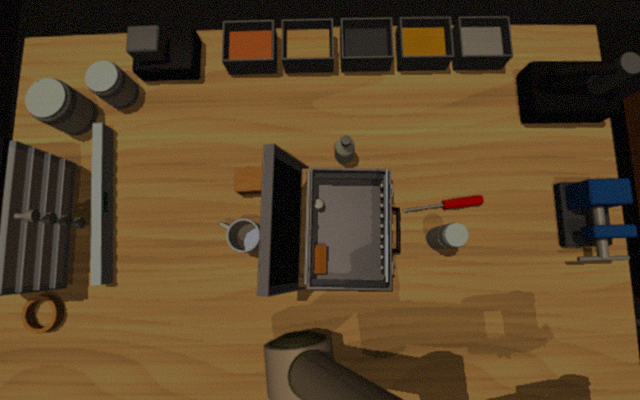

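Scene: the case has its lid on the left (+y), its front on the right (−y), and the panel stands at the front near x px 385 in the top view. The lid's top edge is at px ~268. The spray can/glue are at (447,236) and (345,148). I'll enlarge the case for corners.

```bash
python3 - <<'E'
from h import *
import pickle
d=pickle.load(open("c0.pkl","rb"))
f=d["top"]["frame"][125:325,225:485,::-1];cv2.imwrite("pics/t1.png",cv2.convertScaleAbs(cv2.resize(f,None,fx=3,fy=3,interpolation=cv2.INTER_CUBIC),alpha=1.8))
f=d["scene"]["frame"][105:285,195:425,::-1];cv2.imwrite("pics/s1.png",cv2.convertScaleAbs(cv2.resize(f,None,fx=3.3,fy=3.3,interpolation=cv2.INTER_CUBIC),alpha=1.5))
E
```

```text
(no output)
```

View pics/t1.png

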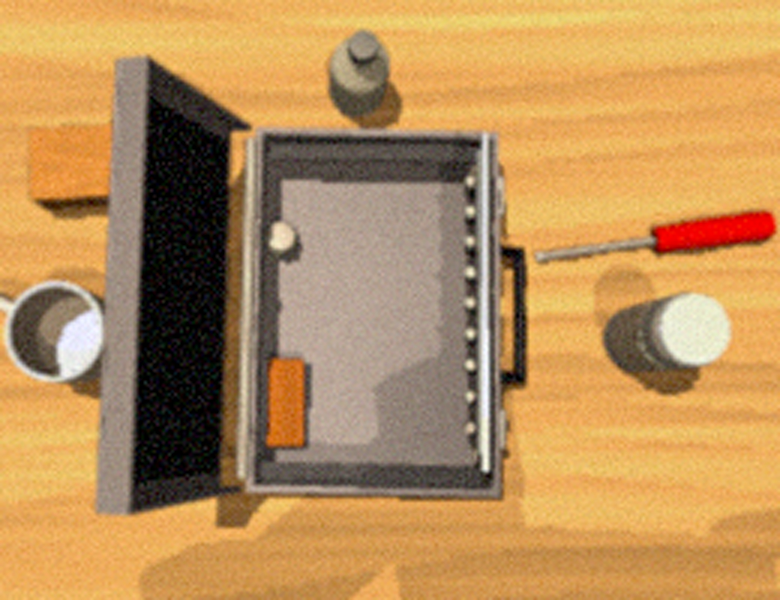

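View pics/s1.png

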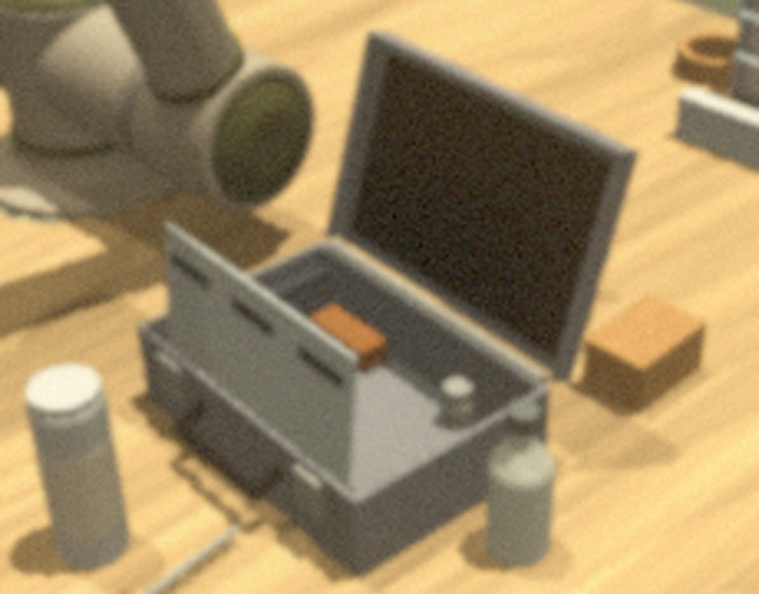

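Corners in the enlarged top view: rim (495,133), (500,496), (245,490), (252,132); panel top edge (483,133)–(488,472); lid edge outer (118,60)–(97,512). Scene crop: panel edge ends (167,227), (355,358); lid edge ends (375,33), (635,152).

```bash
python3 - <<'E'
from h import *
import pickle
d=pickle.load(open("c0.pkl","rb"));T=d["top"];S=d["scene"]
tp=lambda u,v:(225+(u+.5)/3-.5,125+(v+.5)/3-.5)
sp=lambda u,v:(195+(u+.5)/3.3-.5,105+(v+.5)/3.3-.5)
W=np.array([onz(T,tp(*p),.075) for p in[(496,133),(500,496),(245,490),(252,132)]]);print(W)
c=W[:,:2].mean(0);ang=np.arctan2(*(W[0]-W[1])[[1,0]]);ang2=np.arctan2(*(W[3]-W[2])[[1,0]]);print("yaw",ang,ang2)
front=(W[0]+W[1])/2;print("c",c,"from front",front[:2]+.095*np.array([-np.sin(ang),np.cos(ang)]))
def tri(a,b):
    o1,d1=ray(T,a);o2,d2=ray(S,b);s=np.linalg.lstsq(np.c_[d1,-d2],o2-o1,rcond=None)[0]
    p,q=o1+s[0]*d1,o2+s[1]*d2;return (p+q)/2,np.linalg.norm(p-q)
print("panel near,far",tri(tp(489,472),sp(167,227)),tri(tp(484,133),sp(355,358)))
print("lid near,far",tri(tp(114,513),sp(375,36)),tri(tp(133,58),sp(630,152)))
for n,p,z in[("spray",(693,330),.15),("glue",(364,45),.13),("mug",(57,330),.09),("screws",(70,165),.05),("driver",(540,257),.01),("driver",(770,222),.02),("socket",(282,236),.04)]:print(n,onz(T,tp(*p),z))
E
```

```text
[[ 6.57643347e-01 -1.91436169e-01  7.50000000e-02]
 [ 3.79157986e-01 -1.82395096e-01  7.50000000e-02]
 [ 3.87405987e-01  8.76907971e-03  7.50000000e-02]
 [ 6.62384496e-01 -1.54436956e-04  7.50000000e-02]]
yaw -0.0324537644730486 -0.03244030301582481
c [ 0.52164795 -0.09130416] from front [ 0.52148323 -0.09196566]
panel near,far (array([ 0.40417267, -0.15948609,  0.16681222]), np.float64(0.0020078805206931957)) (array([ 0.63459572, -0.16690891,  0.17001674]), np.float64(0.001965207320274985))
lid near,far (array([0.38832915, 0.07620588, 0.24513861]), np.float64(0.0030231988899313365)) (array([0.66902137, 0.06550085, 0.2498055 ]), np.float64(0.00046783384861054063))
spray [ 0.49645894 -0.30964488  0.15      ]
glue [ 0.71340231 -0.08675292  0.13      ]
mug [0.50924696 0.14806292 0.09      ]
screws [0.64442949 0.14819636 0.05      ]
driver [ 0.56690431 -0.2349308   0.01      ]
driver [ 0.59093922 -0.42539764  0.02      ]
socket [ 0.58455873 -0.02151891  0.04      ]
```

Emit:
step_arm:
  motion:
    - {"gripper": 0, "x": 2.9, "y": 2.5, "z": 0.5, "wz": -0.11}
    - {"x": 2.9, "y": 2.5, "z": 0.5, "wz": -0.11}
    - {"x": 2.9, "y": 2.5, "z": 0.5, "wz": -0.11}
    - {"x": 2.9, "y": 2.5, "z": 0.5}
    - {"x": 2.9, "y": 2.5}
    - {"x": 2.9, "y": 2.5}
    - {"x": 2.9, "y": 2.5}
    - {"x": 2.9, "y": 2.5}
    - {"x": 2.9, "y": 2.5}
    - {"x": 2.9, "y": 2.5}
    - {"x": 2.9, "y": 2.5}
    - {"x": 2.9, "y": 2.5}

```text
invalid input
```

Emit:
step_arm:
  force: 30
  motion:
    - {"x": 2.9, "y": 2.5, "z": 0.5, "wx": 0.0, "wy": 0.0, "wz": -0.11, "gripper": 0.0}
    - {"x": 2.9, "y": 2.5, "z": 0.5, "wx": 0.0, "wy": 0.0, "wz": -0.11, "gripper": 0.0}

```text
clock: 0.27
tcp_pos: [0.2211, -0.4749, 0.2404]
tcp_rot: [-3.14, 0.0, 0.074]
ft_force: [0.7, 0.4, 0.0]
grip_width: 0.747
gripper_force: 0.0
```

Emit:
step_arm:
  force: 30
  motion:
    - {"x": 2.9, "y": 2.5, "z": 0.5, "wx": 0, "wy": 0, "wz": -0.11, "gripper": 0}
    - {"x": 2.9, "y": 2.5, "z": 0.5, "wx": 0, "wy": 0, "wz": 0, "gripper": 0}
    - {"x": 2.9, "y": 2.5, "z": 0, "wx": 0, "wy": 0, "wz": 0, "gripper": 0}
    - {"x": 2.9, "y": 2.5, "z": 0, "wx": 0, "wy": 0, "wz": 0, "gripper": 0}
    - {"x": 2.9, "y": 2.5, "z": 0, "wx": 0, "wy": 0, "wz": 0, "gripper": 0}
    - {"x": 2.9, "y": 2.5, "z": 0, "wx": 0, "wy": 0, "wz": 0, "gripper": 0}
    - {"x": 2.9, "y": 2.5, "z": 0, "wx": 0, "wy": 0, "wz": 0, "gripper": 0}
    - {"x": 2.9, "y": 2.5, "z": 0, "wx": 0, "wy": 0, "wz": 0, "gripper": 0}
    - {"x": 2.9, "y": 2.0, "z": 0, "wx": 0, "wy": 0, "wz": 0, "gripper": 0}
    - {"x": 2.9, "y": 2.0, "z": 0, "wx": 0, "wy": 0, "wz": 0, "gripper": 0}

```text
clock: 1.1
tcp_pos: [0.5126, -0.2334, 0.2511]
tcp_rot: [-3.141, 0.0, -0.028]
ft_force: [0.5, -1.2, -0.2]
grip_width: -0.001
gripper_force: 0.0
```

Emit:
step_arm:
  force: 30
  motion:
    - {"x": 0.4, "y": 0, "z": -2.5, "wx": 0, "wy": 0, "wz": 0, "gripper": 0}
    - {"x": 0.4, "y": 0, "z": -2.5, "wx": 0, "wy": 0, "wz": 0, "gripper": 0}
    - {"x": 0, "y": 0, "z": -2.5, "wx": 0, "wy": 0, "wz": 0, "gripper": 0}
    - {"x": 0, "y": 0, "z": -2.5, "wx": 0, "wy": 0, "wz": 0, "gripper": 0}
    - {"x": 0, "y": 1, "z": 0, "wx": 0, "wy": 0, "wz": 0, "gripper": 0}
    - {"x": 0, "y": 1, "z": 0, "wx": 0, "wy": 0, "wz": 0, "gripper": 0}
    - {"x": 0, "y": 1, "z": 0, "wx": 0, "wy": 0, "wz": 0, "gripper": 0}
    - {"x": 0, "y": 1, "z": 0, "wx": 0, "wy": 0, "wz": 0, "gripper": 0}
    - {"x": 0, "y": 1, "z": 0, "wx": 0, "wy": 0, "wz": 0, "gripper": 0}
    - {"x": 0, "y": 0.5, "z": 0, "wx": 0, "wy": 0, "wz": 0, "gripper": 0}

```text
clock: 1.93
tcp_pos: [0.5197, -0.1786, 0.1525]
tcp_rot: [3.141, -0.002, -0.027]
ft_force: [-0.3, -0.8, 0.3]
grip_width: 0.004
gripper_force: 0.6
```

```bash
python3 - <<'E'
from h import *
c=cam("scene");save(c,"pics/s2.png")
f=c["frame"][65:285,165:425,::-1];cv2.imwrite("pics/s2.png",cv2.convertScaleAbs(cv2.resize(f,None,fx=2.5,fy=2.5),alpha=1.5))
E
```

```text
(no output)
```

View pics/s2.png

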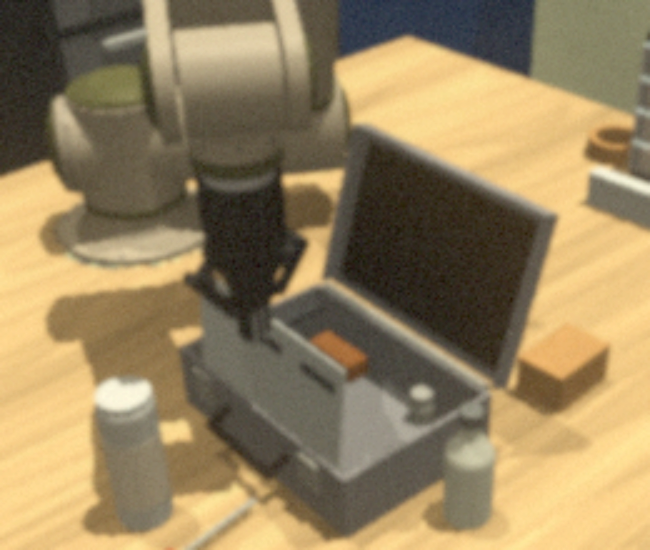

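The closed fingertips are on the panel's outer (front) face, and all else is undisturbed. Next I push along the arc.

Emit:
step_arm:
  force: 30
  motion:
    - {"x": 0, "y": 1, "z": -0.35, "wx": 0, "wy": 0, "wz": 0, "gripper": 0}
    - {"x": 0, "y": 1, "z": -0.35, "wx": 0, "wy": 0, "wz": 0, "gripper": 0}
    - {"x": 0, "y": 1.2, "z": -0.7, "wx": 0, "wy": 0, "wz": 0, "gripper": 0}
    - {"x": 0, "y": 1.2, "z": -0.7, "wx": 0, "wy": 0, "wz": 0, "gripper": 0}
    - {"x": 0, "y": 0.9, "z": -0.9, "wx": 0, "wy": 0, "wz": 0, "gripper": 0}
    - {"x": 0, "y": 0.9, "z": -0.9, "wx": 0, "wy": 0, "wz": 0, "gripper": 0}
    - {"x": 0, "y": 0.6, "z": -1.2, "wx": 0, "wy": 0, "wz": 0, "gripper": 0}
    - {"x": 0, "y": 0.6, "z": -1.2, "wx": 0, "wy": 0, "wz": 0, "gripper": 0}
    - {"x": 0, "y": 0, "z": 0, "wx": 0, "wy": 0, "wz": 0, "gripper": 0}

```text
clock: 2.73
tcp_pos: [0.5181, -0.1038, 0.0858]
tcp_rot: [-3.139, 0.005, -0.027]
ft_force: [-0.5, 0.1, -0.3]
grip_width: 0.0
gripper_force: 0.0
```

Emit:
step_arm:
  force: 30
  motion:
    - {"x": 0, "y": 0.3, "z": -0.9, "wx": 0, "wy": 0, "wz": 0, "gripper": 0}
    - {"x": 0, "y": 0.2, "z": -0.8, "wx": 0, "wy": 0, "wz": 0, "gripper": 0}
    - {"x": 0, "y": 0, "z": -0.7, "wx": 0, "wy": 0, "wz": 0, "gripper": 0}
    - {"x": 0, "y": 0, "z": 0, "wx": 0, "wy": 0, "wz": 0, "gripper": 0}

```text
clock: 3.07
tcp_pos: [0.5189, -0.1008, 0.0629]
tcp_rot: [-3.141, 0.002, -0.028]
ft_force: [-0.7, -0.7, -0.4]
grip_width: 0.005
gripper_force: 0.0
```

Emit:
step_arm:
  force: 30
  motion:
    - {"x": 0, "y": 0, "z": -0.2, "wx": 0, "wy": 0, "wz": 0, "gripper": 0}
    - {"x": 0, "y": 0, "z": -0.2, "wx": 0, "wy": 0, "wz": 0, "gripper": 0}
    - {"x": 0, "y": 0, "z": 0, "wx": 0, "wy": 0, "wz": 0, "gripper": 0}
    - {"x": 0, "y": 0, "z": 0, "wx": 0, "wy": 0, "wz": 0, "gripper": 0}

```text
clock: 3.4
tcp_pos: [0.5195, -0.1013, 0.0619]
tcp_rot: [3.141, -0.001, -0.028]
ft_force: [-4.3, 1.7, 14.7]
grip_width: -0.001
gripper_force: 7.3
```

```bash
python3 - <<'E'
from h import *
c=cam("scene")
f=c["frame"][65:285,165:425,::-1];cv2.imwrite("pics/s3.png",cv2.convertScaleAbs(cv2.resize(f,None,fx=2.5,fy=2.5),alpha=1.5))
E
```

```text
(no output)
```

View pics/s3.png

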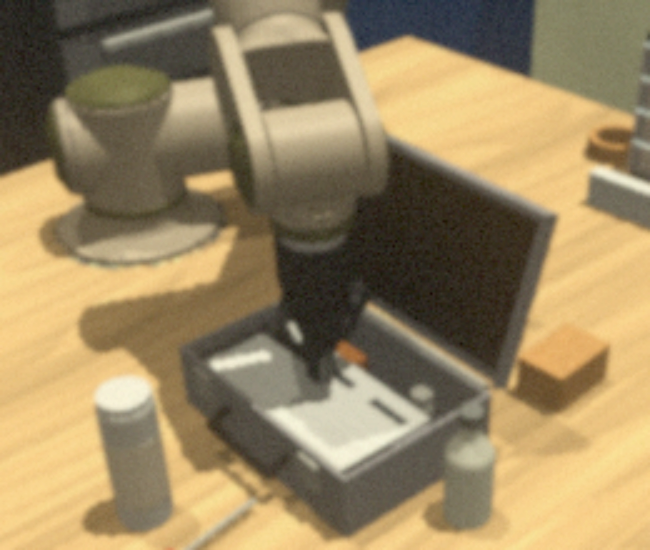

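The panel lies flat, pressed with 15 N against its stop. Now up and over to the back of the lid.

Emit:
step_arm:
  force: 30
  motion:
    - {"x": 0, "y": 0, "z": 1.5, "wx": 0, "wy": 0, "wz": 0, "gripper": 0}
    - {"x": 0, "y": -0.5, "z": 3.5, "wx": 0, "wy": 0, "wz": 0, "gripper": 0}
    - {"x": 0, "y": -0.5, "z": 3.5, "wx": 0, "wy": 0, "wz": 0, "gripper": 0}
    - {"x": 0, "y": 0, "z": 3.5, "wx": 0, "wy": 0, "wz": 0, "gripper": 0}
    - {"x": 0, "y": 0, "z": 3.5, "wx": 0, "wy": 0, "wz": 0, "gripper": 0}
    - {"x": 0, "y": 0, "z": 3.5, "wx": 0, "wy": 0, "wz": 0, "gripper": 0}
    - {"x": 0, "y": 0, "z": 3.5, "wx": 0, "wy": 0, "wz": 0, "gripper": 0}
    - {"x": 0, "y": 0, "z": 3, "wx": 0, "wy": 0, "wz": 0, "gripper": 0}

```text
clock: 4.12
tcp_pos: [0.5192, -0.1113, 0.3182]
tcp_rot: [3.141, -0.002, -0.029]
ft_force: [-0.3, -0.6, 0.5]
grip_width: 0.0
gripper_force: 0.0
```

Emit:
step_arm:
  force: 30
  motion:
    - {"x": 0.1, "y": 3, "z": 0, "wx": 0, "wy": 0, "wz": 0, "gripper": 0}
    - {"x": 0.1, "y": 3, "z": 0, "wx": 0, "wy": 0, "wz": 0, "gripper": 0}
    - {"x": 0.1, "y": 3, "z": 0, "wx": 0, "wy": 0, "wz": 0, "gripper": 0}
    - {"x": 0.1, "y": 3, "z": 0, "wx": 0, "wy": 0, "wz": 0, "gripper": 0}
    - {"x": 0.1, "y": 3, "z": 0, "wx": 0, "wy": 0, "wz": 0, "gripper": 0}
    - {"x": 0.1, "y": 3, "z": 0, "wx": 0, "wy": 0, "wz": 0, "gripper": 0}
    - {"x": 0.1, "y": 3, "z": 0, "wx": 0, "wy": 0, "wz": 0, "gripper": 0}
    - {"x": 0.1, "y": 3, "z": 0, "wx": 0, "wy": 0, "wz": 0, "gripper": 0}
    - {"x": 0, "y": 0, "z": 0, "wx": 0, "wy": 0, "wz": 0, "gripper": 0}

```text
clock: 4.87
tcp_pos: [0.527, 0.1328, 0.3154]
tcp_rot: [-3.14, -0.0, -0.024]
ft_force: [0.3, -0.1, 0.9]
grip_width: 0.0
gripper_force: 0.0
```

```bash
python3 - <<'E'
from h import *
c=cam("scene")
f=c["frame"][25:285,165:425,::-1];cv2.imwrite("pics/s4.png",cv2.convertScaleAbs(cv2.resize(f,None,fx=2.3,fy=2.3),alpha=1.5))
E
```

```text
(no output)
```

View pics/s4.png

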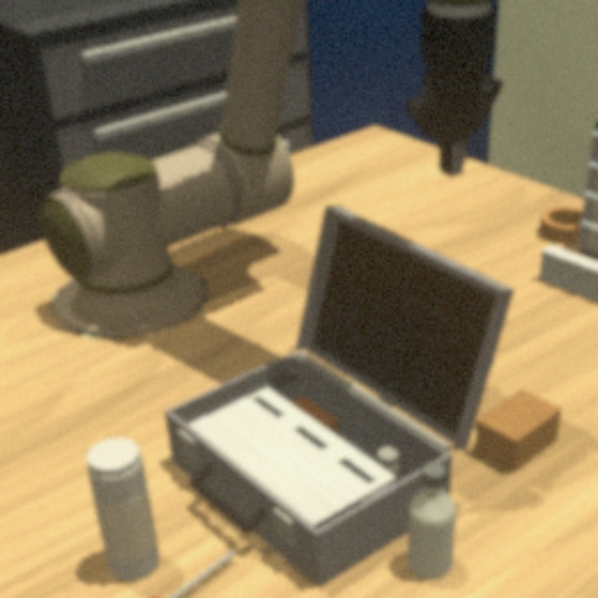

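Panel is flat and the tool is clear behind the lid. Lowering behind it and approaching.

Emit:
step_arm:
  force: 30
  motion:
    - {"x": 0, "y": 0, "z": -2.5, "wx": 0, "wy": 0, "wz": 0, "gripper": 0}
    - {"x": 0, "y": 0, "z": -2.5, "wx": 0, "wy": 0, "wz": 0, "gripper": 0}
    - {"x": 0, "y": 0, "z": -2.5, "wx": 0, "wy": 0, "wz": 0, "gripper": 0}
    - {"x": 0, "y": 0, "z": -2.5, "wx": 0, "wy": 0, "wz": 0, "gripper": 0}
    - {"x": 0, "y": -1, "z": 0, "wx": 0, "wy": 0, "wz": 0, "gripper": 0}
    - {"x": 0, "y": -1, "z": 0, "wx": 0, "wy": 0, "wz": 0, "gripper": 0}
    - {"x": 0, "y": -1, "z": 0, "wx": 0, "wy": 0, "wz": 0, "gripper": 0}
    - {"x": 0, "y": -1, "z": 0, "wx": 0, "wy": 0, "wz": 0, "gripper": 0}
    - {"x": 0, "y": -0.5, "z": 0, "wx": 0, "wy": 0, "wz": 0, "gripper": 0}
    - {"x": 0, "y": -0.5, "z": 0, "wx": 0, "wy": 0, "wz": 0, "gripper": 0}
    - {"x": 0, "y": 0, "z": 0, "wx": 0, "wy": 0, "wz": 0, "gripper": 0}

```text
clock: 5.83
tcp_pos: [0.5283, 0.078, 0.2183]
tcp_rot: [-3.141, -0.005, -0.029]
ft_force: [-2.0, 1.9, 8.8]
grip_width: -0.001
gripper_force: 6.5
```

Emit:
step_arm:
  force: 30
  motion:
    - {"x": 0, "y": -0.9, "z": 0.5, "wx": 0, "wy": 0, "wz": 0, "gripper": 0}
    - {"x": 0, "y": -0.9, "z": 0.4, "wx": 0, "wy": 0, "wz": 0, "gripper": 0}
    - {"x": 0, "y": -0.9, "z": 0.4, "wx": 0, "wy": 0, "wz": 0, "gripper": 0}
    - {"x": 0, "y": -0.9, "z": 0.3, "wx": 0, "wy": 0, "wz": 0, "gripper": 0}
    - {"x": 0, "y": -1, "z": 0.1, "wx": 0, "wy": 0, "wz": 0, "gripper": 0}
    - {"x": 0, "y": -1, "z": 0, "wx": 0, "wy": 0, "wz": 0, "gripper": 0}
    - {"x": 0, "y": -1, "z": 0, "wx": 0, "wy": 0, "wz": 0, "gripper": 0}
    - {"x": 0, "y": -1, "z": 0, "wx": 0, "wy": 0, "wz": 0, "gripper": 0}

```text
clock: 6.5
tcp_pos: [0.5273, 0.0018, 0.2324]
tcp_rot: [3.142, 0.0, -0.028]
ft_force: [-3.0, 5.1, 0.4]
grip_width: 0.003
gripper_force: 1.9
```

```bash
python3 - <<'E'
from h import *
c=cam("scene")
f=c["frame"][25:285,165:425,::-1];cv2.imwrite("pics/s5.png",cv2.convertScaleAbs(cv2.resize(f,None,fx=2.3,fy=2.3),alpha=1.5))
E
```

```text
(no output)
```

View pics/s5.png

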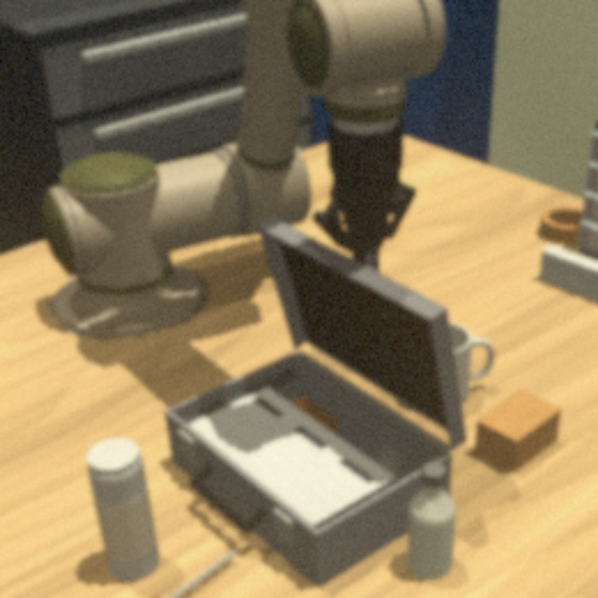

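The lid is past upright, with the fingers on its outer face and nothing disturbed. Continuing the arc.

Emit:
step_arm:
  force: 30
  motion:
    - {"x": 0, "y": -1.15, "z": -0.2, "wx": 0, "wy": 0, "wz": 0, "gripper": 0}
    - {"x": 0, "y": -1.15, "z": -0.3, "wx": 0, "wy": 0, "wz": 0, "gripper": 0}
    - {"x": 0, "y": -1.15, "z": -0.35, "wx": 0, "wy": 0, "wz": 0, "gripper": 0}
    - {"x": 0, "y": -1.15, "z": -0.4, "wx": 0, "wy": 0, "wz": 0, "gripper": 0}
    - {"x": 0, "y": -1, "z": -0.6, "wx": 0, "wy": 0, "wz": 0, "gripper": 0}
    - {"x": 0, "y": -1, "z": -0.6, "wx": 0, "wy": 0, "wz": 0, "gripper": 0}
    - {"x": 0, "y": -1, "z": -0.6, "wx": 0, "wy": 0, "wz": 0, "gripper": 0}
    - {"x": 0, "y": -0.9, "z": -0.7, "wx": 0, "wy": 0, "wz": 0, "gripper": 0}
    - {"x": 0, "y": -0.75, "z": -0.85, "wx": 0, "wy": 0, "wz": 0, "gripper": 0}
    - {"x": 0, "y": -0.75, "z": -0.9, "wx": 0, "wy": 0, "wz": 0, "gripper": 0}
    - {"x": 0, "y": -0.75, "z": -0.9, "wx": 0, "wy": 0, "wz": 0, "gripper": 0}
    - {"x": 0, "y": -0.75, "z": -0.9, "wx": 0, "wy": 0, "wz": 0, "gripper": 0}

```text
clock: 7.55
tcp_pos: [0.5272, -0.1127, 0.1581]
tcp_rot: [-3.141, 0.001, -0.028]
ft_force: [-1.4, 2.5, 1.5]
grip_width: -0.002
gripper_force: 1.1
```

Emit:
step_arm:
  force: 30
  motion:
    - {"x": 0, "y": -0.5, "z": -0.9, "wx": 0, "wy": 0, "wz": 0, "gripper": 0}
    - {"x": 0, "y": -0.5, "z": -0.9, "wx": 0, "wy": 0, "wz": 0, "gripper": 0}
    - {"x": 0, "y": -0.4, "z": -0.9, "wx": 0, "wy": 0, "wz": 0, "gripper": 0}
    - {"x": 0, "y": -0.3, "z": -0.8, "wx": 0, "wy": 0, "wz": 0, "gripper": 0}
    - {"x": 0, "y": -0.2, "z": -0.8, "wx": 0, "wy": 0, "wz": 0, "gripper": 0}
    - {"x": 0, "y": 0, "z": -0.7, "wx": 0, "wy": 0, "wz": 0, "gripper": 0}
    - {"x": 0, "y": 0, "z": -0.6, "wx": 0, "wy": 0, "wz": 0, "gripper": 0}
    - {"x": 0, "y": 0, "z": -0.4, "wx": 0, "wy": 0, "wz": 0, "gripper": 0}
    - {"x": 0, "y": 0, "z": 0, "wx": 0, "wy": 0, "wz": 0, "gripper": 0}

```text
clock: 8.3
tcp_pos: [0.5276, -0.1311, 0.1]
tcp_rot: [3.141, -0.001, -0.028]
ft_force: [-2.7, -1.5, 7.1]
grip_width: 0.002
gripper_force: 4.1
```

Press a bit more, then lift away.

Emit:
step_arm:
  force: 30
  motion:
    - {"x": 0, "y": 0, "z": -0.2, "wx": 0, "wy": 0, "wz": 0, "gripper": 0}
    - {"x": 0, "y": 0, "z": -0.2, "wx": 0, "wy": 0, "wz": 0, "gripper": 0}
    - {"x": 0, "y": 0, "z": 0, "wx": 0, "wy": 0, "wz": 0, "gripper": 0}
    - {"x": 0, "y": 0, "z": 0, "wx": 0, "wy": 0, "wz": 0, "gripper": 0}
    - {"x": 0, "y": 0, "z": 0, "wx": 0, "wy": 0, "wz": 0, "gripper": 0}

```text
clock: 8.72
tcp_pos: [0.5277, -0.1311, 0.0996]
tcp_rot: [3.139, -0.004, -0.027]
ft_force: [-13.6, 3.2, 39.8]
grip_width: -0.001
gripper_force: 20.3
```

Emit:
step_arm:
  force: 30
  motion:
    - {"x": 0, "y": 0, "z": 1, "wx": 0, "wy": 0, "wz": 0, "gripper": 0}
    - {"x": 0, "y": 0, "z": 2, "wx": 0, "wy": 0, "wz": 0, "gripper": 0}
    - {"x": 0, "y": 0, "z": 3, "wx": 0, "wy": 0, "wz": 0, "gripper": 0}
    - {"x": 0, "y": 0, "z": 3, "wx": 0, "wy": 0, "wz": 0, "gripper": 0}
    - {"x": 0, "y": 0, "z": 3, "wx": 0, "wy": 0, "wz": 0, "gripper": 0}
    - {"x": 0, "y": 0, "z": 2, "wx": 0, "wy": 0, "wz": 0, "gripper": 0}
    - {"x": 0, "y": 0, "z": 0, "wx": 0, "wy": 0, "wz": 0, "gripper": 0}

```text
clock: 9.3
tcp_pos: [0.5288, -0.1312, 0.2395]
tcp_rot: [3.139, -0.007, -0.028]
ft_force: [0.5, -0.1, 0.4]
grip_width: 0.001
gripper_force: 0.0
```

```bash
python3 - <<'E'
from h import *
c=cam("scene")
f=c["frame"][65:285,165:425,::-1];cv2.imwrite("pics/s6.png",cv2.convertScaleAbs(cv2.resize(f,None,fx=2.5,fy=2.5),alpha=1.5))
E
```

```text
(no output)
```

View pics/s6.png

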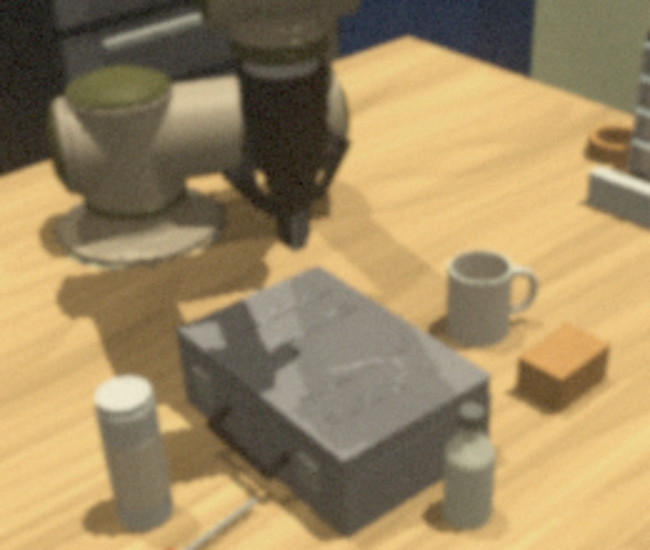

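The lid is fully shut, the arm is clear, and the bystanders are in place.

```bash
python3 -c "
from rig import manip
print(manip.finish_job())"
```

```text
the job is handed in; nothing more can be done
None
```

The panel was pushed flat, then the lid pressed shut with about 40 N and no slam; nothing outside the case looked moved in the last picture, and the job is handed in (no verdict was returned).

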